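Set out an abrasive-blasting bench

ROBOT

A 6-joint arm with a two-finger parallel gripper is mounted at the origin on the work surface. World frame = base frame: x ahead of the robot, y to its left, z up, the work surface at z = 0. Lengths are in m, angles in rad, forces in N, time in s.
With the tool pointing down it reaches from about 0.325 to 0.775 m from the base axis. Payload 5.5 kg.
Tool frame: the origin (TCP) lies at the very end of the fingers, on their centre line; the grasp point (between the pads) lies 19 mm behind it; z points along the fingers, y is the line along which they close (so a half turn about z gives the same grasp; the last joint's range is limited). The gripper opens to 88 mm and grips with 3 to 60 N. Pads are 20 mm wide; open, the fingers measure 115 mm over their backs; the gripper's body (75 mm by 178 mm) begins 61 mm behind the grasp point.
Start: joints at [-1.232, 0.091, 1.231, -0, 1.82, -0.057], TCP at [0.231, -0.554, 0.223] pointing down, gripper open.
Joint ranges: [-2.87, 2.87], [-0.86, 2.18], [0.17, 2.46], [-1.51, 4.65], [0.06, 2.69], [-2.65, 2.65]. Speed limits (rad/s): [2.57, 2.57, 3.01, 3.14, 3.14, 3.14].

INTERFACE

Orientations are given as a unit quaternion [w, x, y, z].
In Python, from bench import r, capture, calibration, models gives the robot as it stands.
- The arm moves only by the tool drive_tool, never from a script. Its argument "commands" is a list of rows, each a list of 6 numbers: the shift along the tool's x, y, z in mm, then the turn, a rotation vector about the tool's x, y, z in rad. A call has 1 to 20 rows; each row is the pose to reach, as a shift and turn from the pose commanded when the call began, along the tool's axes at that moment; what a row does not reach only later rows make up. A row lasts 1/8 s, in which the tool goes at most 62.5 mm and 10.7 degrees, less where a joint would pass 70% of its speed; a pose out of reach is approached as far as the arm can. A call with a gripper value outside its range is refused whole. "hand" is the finger opening in mm, from 0 to 87.8, set as the call begins (left out, the last holds). The fingers move at their own pace and stop on an object; "newtons" is the grip in N (left out, the last holds). Time passes only in rows, so rows that repeat a pose let the fingers close. It gives the time, the measured TCP pose, the force, the opening and the grip force at its end, in the units of the state.
- r.observe(): the state, without advancing time (a new reading comes with each control period).
- capture(name): name is "scene" or "side" or "wrist"; returns the picture (480x640x3 uint8, red, green, blue); there is no depth.
- calibration(name): a dict with "intrinsics" (3x3 intrinsics, pixels), "T" (4x4, takes a point from camera to world coordinates); the wrist camera has in their place "tool_from_camera" (4x4, takes a point from camera to tool coordinates, whose origin is the TCP and whose axes are the flange's). Camera axes: x right, y up, looking along -z (the intrinsics and any distortion apply to the point x, -y, -z); pixel columns grow to the right and rows downward; lengths in m; the calibration is good to about 2 mm. A picture is of the moment at which its call begins: read the wrist's pose just before it. calibration takes no time and is no camera call.
- r.finish_job(): hands the job in; it is judged then, once.
Trained networks look in the newest picture that a camera, given by its name, has taken for a name from the list of things; names that differ only in an ending like _2 or _b are one class to them, and where a whole thing is asked for, a point or a joint stands for the part that bears it (a point fixed in the world has none). Each returns a list of dicts, best first, with "score" (0 to 1); they miss things now and then, are a little off and sometimes report something else, mostly with a low value. They report only what shows in the picture. A call takes as long as a camera call. They do not tell look-alikes from the thing itself.
- models.recognise(name, camera): "box" ([left, top, right, bottom] in pixels, round what is visible of it).
- models.regions_of(name, camera): "mask" (480x640 bool, what is visible of it) and "box" ([left, top, right, bottom] in pixels, round what is visible of it).
- models.place_of(name, camera): "pixel" ([row, column] in pixels: a listed point, or the origin of a listed thing).
The state is a dict: "t": time; "joints": joint angles; "joint_velocities": joint speeds; "joint_efforts": joint torques, N m; "position": TCP position; "orientation": TCP orientation; "contact_force": force on the tool from outside, world axes, zero at the start; "moment": the same for the moment, N m; "gripper_width": finger opening in m; "grip_force": force on a finger pad.
Only numpy, scipy, OpenCV 4.12 (cv2) and the standard library are available. Lean on these libraries where they do the work, as an engineer would, in place of code of your own. Each camera call takes 0.05 s, during which the arm holds its last target. There are 200 camera calls.

TASK

Set out the bench for a blasting run, working in this order: stand the white jar (blue cap) centred on the red pad and then the amber jar (orange cap) centred on the teal pad; put the cork-topped riser block on the metal strip midway between the two pads, its sides square to the strip; stand the blue nozzle holder on the bench straight behind the white jar (on the side of the strip away from the robot, square to the strip) with 11 cm from centre to centre; last, set the yellow-lidded specimen dish centred on top of the riser. Never tip any of these things over, and leave the squeeze bottle and the pink tub where they are.

Things in the scene. Friction and masses are not known exactly. Their poses are not given: they have to be found in the camera images.
- strip: Fixed bare aluminium strip lying flat on the black bench, 420 mm long (its y), 90 mm wide (its x), 3 mm thick. Origin: centre of its underside, midway between the two pads. Its x axis points away from the robot, square to its long sides; it may be turned up to 0.2 rad from the bench. z up.
- pad_red: Fixed round red pad, 80 mm diameter, 4 mm thick, lying on the strip 150 mm from its middle, at either end (changes from start to start). Origin: centre of its underside, 3 mm above the bench, so its top is 7 mm above the bench. Axes parallel to the strip's: x points behind, away from the robot.
- pad_teal: Fixed round teal (blue-green) pad, 80 mm diameter, 4 mm thick, on the strip 150 mm from its middle at the other end from the red pad. Origin and axes as for the red pad.
- jar_fine: Loose white plastic jar with a blue cap, standing: straight sides 56 mm diameter up to 66 mm, cap 51 mm diameter from 71 to 87 mm (top). About 0.3 kg. Origin: centre of its underside; z up; yaw has no meaning.
- jar_coarse: Loose amber jar with an orange cap, same shape and size as the white jar: 56 mm diameter up to 66 mm, cap 51 mm diameter, 87 mm high in all. About 0.3 kg. Origin: centre of its underside; z up; yaw has no meaning.
- riser: Loose square aluminium riser block 60 x 60 mm, 30 mm high, with a 56 x 56 mm cork sheet 5 mm thick fixed on top: 35 mm high in all. About 0.28 kg. Origin: centre of its underside; x and y square to its sides, z up; starts at any yaw.
- holder: Loose blue round nozzle holder, 50 mm diameter, 32 mm high, with three small brass and steel nozzles standing up from its top to 58 mm. About 0.22 kg. Origin: centre of its underside; z up; yaw has no meaning.
- dish: Loose round specimen dish, closed and in one piece (the lid does not come off): 60 mm diameter, straight sides, 24 mm high, white below and yellow lid on top. About 0.08 kg. Origin: centre of its underside; z up; yaw has no meaning.
- squeeze_bottle: Bystander, leave alone: small white squeeze bottle standing, 42 mm diameter, 110 mm high, beyond the work on the left. Origin: centre of its underside.
- tub: Bystander, leave alone: open pink plastic tub 90 x 130 mm, 50 mm high, beyond the work on the right. Origin: centre of its underside.
There are look-alikes about, which are no part of the job. Leave any purple look-alike of the dish alone.

How it is judged:
On the way, in this order (a step that is already met when the one before it is completed fails the run):
1. the white jar stands on the red pad (horizontal distance between jar_fine and pad_red below 0.014 m and z of jar_fine in the frame of pad_red between 0.001 and 0.008 m and angle between jar_fine's own z axis and vertical below 0.12 rad and linear speed of jar_fine below 0.02 m/s), for 0.2 s.
2. the amber jar stands on the teal pad (horizontal distance between jar_coarse and pad_teal below 0.014 m and z of jar_coarse in the frame of pad_teal between 0.001 and 0.008 m and angle between jar_coarse's own z axis and vertical below 0.12 rad and linear speed of jar_coarse below 0.02 m/s), for 0.2 s.
3. the riser stands on the strip midway between the pads, square to it (horizontal distance between riser and strip below 0.015 m and z of riser in the frame of strip between 0.0005 and 0.007 m and angle between riser's own z axis and vertical below 0.12 rad and linear speed of riser below 0.02 m/s and (angle between the x axis of riser and the x axis of strip, either way round below 0.2 rad or angle between the x axis of riser and the y axis of strip, either way round below 0.2 rad)), for 0.2 s.
4. the nozzle holder stands on the bench straight behind the white jar (x of holder in the frame of pad_red between 0.095 and 0.125 m and y of holder in the frame of pad_red between -0.015 and 0.015 m and height (world z) of holder below 0.004 m and angle between holder's own z axis and vertical below 0.12 rad and linear speed of holder below 0.02 m/s), for 0.2 s.
5. the dish lies centred on the riser (horizontal distance between dish and riser below 0.012 m and z of dish in the frame of riser between 0.032 and 0.038 m and angle between dish's own z axis and vertical below 0.12 rad and linear speed of dish below 0.02 m/s), for 0.2 s.
At the end, for the whole second after the job is handed in: All upright, released, at rest: white jar within 14 mm of the red pad's centre, amber jar 14 mm of the teal pad's; riser on the strip within 15 mm of mid, 0.2 rad of square; holder on the bench 95-125 mm behind the red pad's centre, 15 mm of straight; dish on the riser within 12 mm of its centre (all of step 1 and all of step 2 and all of step 3 and all of step 4 and all of step 5); the robot touches nothing.
It fails at once if the squeeze bottle was moved (distance of squeeze_bottle from where it was at the start of the episode above 0.03 m).
It fails at once if the pink tub was moved (distance of tub from where it was at the start of the episode above 0.03 m).
It fails at once if one of the five things was tipped over (angle between any of jar_fine, jar_coarse, riser, holder, dish's own z axis and vertical above 0.7 rad).
It also fails if it takes over 125 s, if anything falls off the work surface, if the arm or the gripper's body presses on something with over 40 N, if the wrist force passes 120 N, or if a joint passes its speed limit or range.

## Working session

There is one attempt and no reset: what is moved stays moved. The work goes in short steps, Python scripts to look and compute and a tool call to move; the robot and the scene stay as the last step left them, time stands still between calls to the robot, and variables do not carry over. Pictures are saved under pics/ and viewed, at most 14 in all, crops included, and the job is handed in when it is done.

Besides the shell and the picture viewer there is one more tool, called after ">>>" as a command line: name --pt "numbers of a row" for each row, then --argument value for the rest. drive_tool: Moves the arm, as the interface text tells. Its arguments: {"type":"object","properties":{"commands":{"type":"array"},"hand":{"type":"number"},"newtons":{"type":"number"}},"required":["commands"]}

```bash
ls; mkdir -p pics; python3 - <<'E'
from bench import r,capture,calibration,models
import cv2,numpy as np
for c in("scene","side"):
    im=capture(c);cv2.imwrite(f"pics/{c}0.png",im[:,:,::-1])
    k=calibration(c);print(c,np.round(k["intrinsics"],1).tolist(),np.round(k["T"],4).tolist(),[x for x in k])
    for n in "strip pad_red pad_teal jar_fine jar_coarse riser holder dish squeeze_bottle tub".split():
        print(n,[(round(d["score"],2),np.round(d["pixel"]).tolist()) for d in models.place_of(n,c)])
print(np.round(calibration("wrist")["tool_from_camera"],4).tolist(),calibration("wrist")["intrinsics"])
s=r.observe();print(s)
E
```

```text
pics
scene [[607.5, 0.0, 313.4], [0.0, 607.5, 235.0], [0.0, 0.0, 1.0]] [[0.1059, -0.5335, 0.8391, 1.877], [0.9943, 0.0654, -0.084, -0.0671], [-0.0101, 0.8433, 0.5374, 0.9038], [0.0, 0.0, 0.0, 1.0]] ['intrinsics', 'T']
strip [(0.82, [238.0, 284.0])]
pad_red [(0.67, [235.0, 231.0]), (0.27, [237.0, 340.0])]
pad_teal [(0.88, [240.0, 341.0])]
jar_fine [(0.62, [240.0, 285.0]), (0.58, [279.0, 162.0])]
jar_coarse [(0.57, [245.0, 163.0])]
riser [(0.92, [249.0, 420.0])]
holder [(0.66, [286.0, 292.0])]
dish [(0.87, [223.0, 409.0]), (0.84, [209.0, 442.0]), (0.69, [202.0, 393.0])]
squeeze_bottle [(0.58, [300.0, 361.0]), (0.58, [251.0, 423.0])]
tub [(0.6, [315.0, 211.0])]
side [[476.2, 0.0, 321.5], [0.0, 476.2, 246.0], [0.0, 0.0, 1.0]] [[-0.9899, 0.0868, -0.1123, 0.4052], [-0.141, -0.5097, 0.8487, 1.06], [0.0164, 0.856, 0.5167, 0.6461], [0.0, 0.0, 0.0, 1.0]] ['intrinsics', 'T']
strip [(0.74, [240.0, 353.0])]
pad_red [(0.55, [216.0, 366.0])]
pad_teal [(0.91, [280.0, 338.0])]
jar_fine [(0.98, [193.0, 316.0])]
jar_coarse [(0.78, [192.0, 367.0]), (0.23, [280.0, 337.0])]
riser [(0.78, [332.0, 275.0])]

[... 495 characters left out ...]
nts': array([-1.23169319e+00,  9.10989656e-02,  1.23069771e+00,  5.46186747e-06,
        1.81978182e+00, -5.66949969e-02]), 'joint_velocities': array([-0.00128434, -0.00187881, -0.00123789, -0.00046006,  0.00134849,
       -0.00062227]), 'joint_efforts': array([ 3.21506122e-03, -4.46205997e+01, -4.06511629e+01,  7.00659282e-02,
        1.96650624e-02, -4.40998167e-05]), 'position': array([ 0.23133659, -0.55363187,  0.22263313]), 'orientation': array([6.63610405e-06, 9.80481673e-01, 1.96610499e-01, 3.61664458e-06]), 'contact_force': array([-0.29100069,  0.00209013, -0.30222393]), 'moment': array([ 0.08312429, -0.02880099, -0.00880076]), 'grip_force': 0.0, 'gripper_width': 0.08819896283479366}
```

View pics/scene0.png

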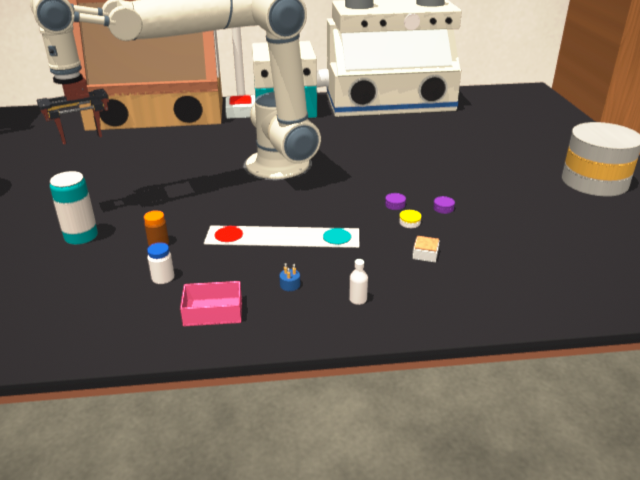

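View pics/side0.png

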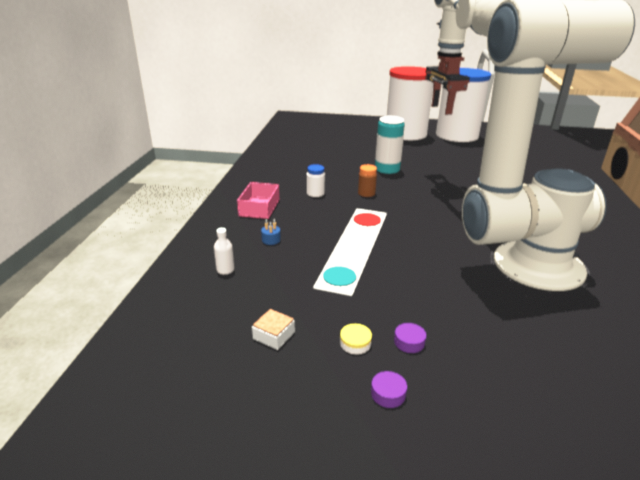

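The scene shows amber jar (156,230), white jar (161,264), red pad (229,234), teal pad (337,237), holder (290,278), riser (426,249) and yellow dish (410,218). The side view agrees, with two purple look-alikes at (410,338) and (389,390).

```bash
cat > h.py <<'E'
from bench import r,capture,calibration,models
import cv2,numpy as np
from scipy.spatial.transform import Rotation as R
def cam(c,s=None):
    k=calibration(c)
    if c=="wrist":
        s=s or r.observe();q=s["orientation"];T=np.eye(4)
        T[:3,:3]=R.from_quat([q[1],q[2],q[3],q[0]]).as_matrix();T[:3,3]=s["position"]
        return k["intrinsics"],T@k["tool_from_camera"]
    return k["intrinsics"],k["T"]
def back(uv,z,K,T):
    uv=np.atleast_2d(uv).astype(float)
    d=np.c_[(uv[:,0]-K[0,2])/K[0,0],-(uv[:,1]-K[1,2])/K[1,1],-np.ones(len(uv))]@T[:3,:3].T
    return T[:3,3]+d*((z-T[2,3])/d[:,2])[:,None]
def proj(P,K,T):
    p=(np.atleast_2d(P)-T[:3,3])@T[:3,:3]
    return np.c_[K[0,0]*p[:,0]/-p[:,2]+K[0,2],K[1,1]*-p[:,1]/-p[:,2]+K[1,2]]
H=dict(red=[((0,6),(174,180))],teal=[((80,95),)],blue=[((105,120),)],orange=[((8,20),)],yellow=[((25,35),)])
def blobs(im,hlo,hhi,smin=150,vmin=80,amin=25):
    h=cv2.cvtColor(im,cv2.COLOR_RGB2HSV)
    m=cv2.inRange(h,(hlo,smin,vmin),(hhi,255,255))
    if hlo==0: m|=cv2.inRange(h,(175,smin,vmin),(180,255,255))
    n,l,st,c=cv2.connectedComponentsWithStats(m)
    return [(int(st[i,4]),np.round(c[i],1).tolist(),st[i,:4].tolist(),l==i) for i in range(1,n) if st[i,4]>=amin]
E
python3 - <<'E'
from h import *
im={c:capture(c) for c in("scene","side")}
for n,(a,b,z) in dict(red=(0,5,.007),teal=(82,97,.007),blue=(100,125,.087),orange=(6,18,.087),yellow=(24,34,.024)).items():
    for c in im:
        K,T=cam(c)
        for A,ctr,bx,m in blobs(im[c],a,b):
            print(n,c,A,ctr,bx,np.round(back(ctr,z,K,T)[0],3))
for c in im:
    K,T=cam(c)
    for n in "jar_fine jar_coarse riser holder dish strip squeeze_bottle tub".split():
        for d in models.place_of(n,c): print(n,c,round(d["score"],2),np.round(back(d["pixel"][::-1],0,K,T)[0],3))
E
```

```text
red scene 307 [75.4, 89.6] [64, 79, 24, 20] [-0.85  -0.851  0.007]
red scene 168 [240.1, 99.4] [230, 95, 21, 9] [-0.626 -0.122  0.007]
red scene 31 [96.7, 117.5] [95, 112, 4, 15] [-0.494 -0.691  0.007]
red scene 41 [58.6, 125.6] [55, 119, 8, 19] [-0.427 -0.823  0.007]
red scene 346 [228.3, 233.5] [215, 225, 28, 17] [ 0.44  -0.16   0.007]
red side 390 [409.1, 72.7] [390, 67, 37, 13] [ 0.284 -2.291  0.007]
red side 223 [366.9, 219.2] [355, 214, 25, 11] [ 0.436 -0.159  0.007]
teal scene 324 [311.1, 101.0] [305, 86, 12, 32] [-0.566  0.175  0.007]
teal scene 93 [263.0, 90.9] [256, 88, 17, 9] [-0.72  -0.022  0.007]
teal scene 557 [68.9, 192.3] [50, 178, 38, 25] [ 0.138 -0.657  0.007]
teal scene 327 [80.0, 236.9] [62, 227, 34, 18] [ 0.408 -0.566  0.007]
teal scene 340 [336.5, 235.7] [323, 228, 28, 16] [0.488 0.136 0.007]
teal side 250 [390.0, 129.5] [379, 122, 24, 14] [ 0.387 -1.023  0.007]
teal side 144 [387.5, 168.1] [376, 163, 23, 10] [ 0.387 -0.564  0.007]
teal side 388 [339.0, 275.9] [325, 268, 29, 17] [0.484 0.138 0.007]
blue scene 324 [397.1, 106.5] [335, 102, 123, 9] [-0.248  0.465 
[... 977 characters left out ...]
 scene 0.87 [ 0.686 -0.009  0.   ]
dish scene 0.81 [0.307 0.335 0.   ]
dish scene 0.77 [0.382 0.465 0.   ]
dish scene 0.69 [0.449 0.346 0.   ]
strip scene 0.79 [ 0.48  -0.013  0.   ]
tub scene 0.89 [ 0.768 -0.189  0.   ]
jar_fine side 0.95 [ 0.616 -0.302  0.   ]
jar_coarse side 0.7 [ 0.452 -0.35   0.   ]
riser side 0.72 [0.594 0.36  0.   ]
holder side 0.79 [ 0.684 -0.012  0.   ]
dish side 0.91 [0.427 0.356 0.   ]
dish side 0.88 [0.326 0.327 0.   ]
dish side 0.81 [0.359 0.474 0.   ]
strip side 0.67 [ 0.459 -0.03   0.   ]
squeeze_bottle side 0.76 [0.768 0.144 0.   ]
squeeze_bottle side 0.64 [0.589 0.353 0.   ]
squeeze_bottle side 0.61 [ 0.694 -0.021  0.   ]
tub side 0.71 [ 0.754 -0.193  0.   ]
```

```bash
cat >> h.py <<'E'
def pose():
    s=r.observe();q=s["orientation"];return s,R.from_quat([q[1],q[2],q[3],q[0]]).as_matrix(),s["position"]
def go(x,y,z,yaw):
    "row (mm, rad) to a tool-down pose with tool x at yaw, from now"
    s,M,p=pose()
    G=np.c_[[np.cos(yaw),np.sin(yaw),0],[np.sin(yaw),-np.cos(yaw),0],[0,0,-1]]
    d=M.T@(np.array([x,y,z])-p)*1000; w=R.from_matrix(M.T@G).as_rotvec()
    print("go",np.round(d,0).tolist(),np.round(w,3).tolist(),"rows",max(np.linalg.norm(d)/62.5,np.linalg.norm(w)/.187).round(1))
def cap(name,mark=None):
    k=cam("wrist");im=capture("wrist");cv2.imwrite(f"pics/{name}.png",im[:,:,::-1]);return im,k
E
python3 -c "
from h import *
go(.53,-.25,.25,-.16)"
```

```text
go [393.0, -165.0, -27.0] [0.0, -0.0, 0.556] rows 6.8
```

>>> drive_tool --pt "393 -165 -27 0 0 0.556" --pt "393 -165 -27 0 0 0.556" --pt "393 -165 -27 0 0 0.556" --pt "393 -165 -27 0 0 0.556" --pt "393 -165 -27 0 0 0.556" --pt "393 -165 -27 0 0 0.556" --pt "393 -165 -27 0 0 0.556" --pt "393 -165 -27 0 0 0.556" --pt "393 -165 -27 0 0 0.556" --pt "393 -165 -27 0 0 0.556" --hand 87 --newtons 25

```text
t: 3.25
position: [0.5295, -0.2511, 0.2497]
orientation: [0.0, 0.997, -0.081, -0.0]
contact_force: [0.2, -0.3, -0.6]
gripper_width: 0.0871
grip_force: 0.0
```

```bash
python3 - <<'E'
from h import *
im,(K,T)=cap("w1")
print(r.observe()["position"],T[:3,3])
for n,(a,b,z) in dict(red=(0,5,.007),teal=(82,97,.007),blue=(100,125,.087),orange=(6,18,.087)).items():
    for A,ctr,bx,m in blobs(im,a,b,amin=150): print(n,A,ctr,bx,np.round(back(ctr,z,K,T)[0],3))
for n in "jar_fine jar_coarse holder strip pad_red pad_teal".split():
    for d in models.place_of(n,"wrist"): print(n,round(d["score"],2),np.round(back(d["pixel"][::-1],.007 if 'pad' in n else 0,K,T)[0],3))
E
```

```text
[ 0.52942816 -0.25116971  0.24968863] [ 0.59497222 -0.26289427  0.41284757]
red 2620 [264.5, 291.0] [237, 263, 57, 57] [ 0.438 -0.162  0.007]
red 735 [435.9, 290.0] [412, 268, 52, 45] [ 0.403 -0.383  0.007]
red 389 [413.6, 475.9] [383, 471, 58, 9] [ 0.105 -0.326  0.007]
teal 1182 [568.1, 265.6] [547, 245, 66, 49] [ 0.41  -0.552  0.007]
teal 1329 [31.3, 280.2] [3, 264, 61, 30] [0.501 0.132 0.007]
blue 1950 [84.8, 112.4] [51, 87, 63, 50] [ 0.668 -0.055  0.087]
blue 265 [380.3, 129.7] [355, 97, 56, 57] [ 0.609 -0.321  0.087]
orange 1464 [409.4, 259.3] [387, 238, 65, 56] [ 0.479 -0.335  0.087]
jar_fine 0.7 [ 0.611 -0.322  0.   ]
jar_fine 0.57 [ 0.439 -0.158  0.   ]
jar_coarse 0.75 [ 0.449 -0.355  0.   ]
holder 0.8 [ 0.686 -0.013  0.   ]
strip 0.73 [ 0.462 -0.014  0.   ]
pad_red 0.47 [ 0.465 -0.022  0.007]
pad_teal 0.77 [0.484 0.13  0.007]
```

View pics/w1.png

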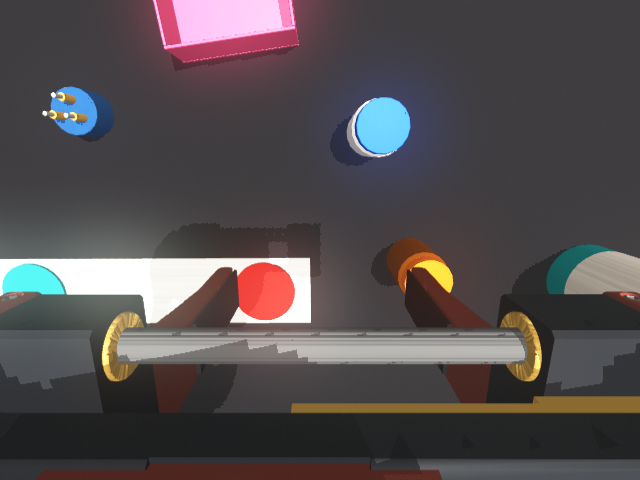

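The wrist view shows the white jar's cap circle at (383,125), the red pad at (265,291), the amber cap at (425,283) partly behind a finger, and the strip edges level with the image, so its yaw is about -0.16.

```bash
python3 - <<'E'
from h import *
K,T=cam("wrist");print(back([[383.5,125.5],[425,283]],.087,K,T))
g=back([383.5,125.5],.087,K,T)[0]
go(g[0],g[1],.13,-.16);go(g[0],g[1],.028,-.16)
E
```

```text
[[ 0.6130225  -0.32321904  0.087     ]
 [ 0.45149063 -0.34798087  0.087     ]]
go [94.0, 59.0, 120.0] [0.0, -0.0, -0.001] rows 2.6
go [94.0, 59.0, 222.0] [0.0, -0.0, -0.001] rows 4.0
```

>>> drive_tool --pt "50 30 20 0 0 0" --pt "94 59 60 0 0 0" --pt "94 59 110 0 0 0" --pt "94 59 140 0 0 0" --pt "94 59 175 0 0 0" --pt "94 59 205 0 0 0" --pt "94 59 222 0 0 0" --pt "94 59 222 0 0 0" --pt "94 59 222 0 0 0"

```text
t: 4.72
position: [0.6145, -0.3236, 0.0295]
orientation: [0.001, 0.997, -0.08, 0.001]
contact_force: [-0.5, -0.3, 0.2]
gripper_width: 0.0869
grip_force: 0.0
```

>>> drive_tool --pt "0 0 0 0 0 0" --pt "0 0 0 0 0 0" --pt "0 0 0 0 0 0" --pt "0 0 0 0 0 0" --pt "0 0 0 0 0 0" --pt "0 0 0 0 0 0" --hand 40 --newtons 25

```text
t: 5.48
position: [0.6138, -0.323, 0.028]
orientation: [-0.0, 0.997, -0.08, 0.0]
contact_force: [-0.9, 0.8, 2.8]
gripper_width: 0.0556
grip_force: 25.0
```

>>> drive_tool --pt "0 0 -20 0 0 0" --pt "0 0 -60 0 0 0" --pt "0 0 -90 0 0 0" --pt "0 0 -90 0 0 0"

```text
t: 5.98
position: [0.6152, -0.3241, 0.1223]
orientation: [0.002, 0.997, -0.08, 0.003]
contact_force: [0.2, -0.4, -2.5]
gripper_width: 0.0557
grip_force: 25.0
```

```bash
python3 - <<'E'
from h import *
go(.438,-.161,.118,-.16);go(.438,-.161,.036,-.16)
im,_=cap("w2")
E
```

```text
go [-201.0, -133.0, 3.0] [0.003, -0.007, -0.0] rows 3.9
go [-202.0, -133.0, 85.0] [0.003, -0.007, -0.0] rows 4.1
```

View pics/w2.png

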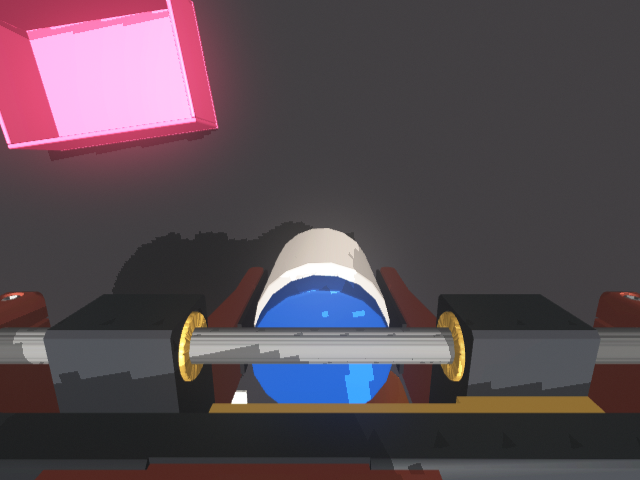

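>>> drive_tool --pt "-40 -26 0 0 0 0" --pt "-90 -60 0 0 0 0" --pt "-140 -93 0 0 0 0" --pt "-180 -120 0 0 0 0" --pt "-199 -132 0 0 0 0" --pt "-199 -132 25 0 0 0" --pt "-199 -132 50 0 0 0" --pt "-199 -132 70 0 0 0" --pt "-199 -132 79 0 0 0" --pt "-199 -132 83 0 0 0" --pt "-199 -132 83 0 0 0" --pt "-199 -132 83 0 0 0"

```text
t: 7.52
position: [0.4382, -0.161, 0.0349]
orientation: [-0.0, 0.997, -0.08, -0.0]
contact_force: [-2.8, 1.0, 1.3]
gripper_width: 0.0557
grip_force: 25.0
```

>>> drive_tool --pt "0 0 0 0 0 0" --pt "0 0 0 0 0 0" --pt "0 0 0 0 0 0" --pt "0 0 0 0 0 0" --hand 87

```text
t: 8.02
position: [0.4384, -0.1611, 0.0346]
orientation: [0.0, 0.997, -0.08, 0.0]
contact_force: [-0.5, 0.2, 0.8]
gripper_width: 0.0866
grip_force: 0.0
```

>>> drive_tool --pt "0 0 -30 0 0 0" --pt "0 0 -80 0 0 0" --pt "-60 0 -130 0 0 0" --pt "-60 0 -180 0 0 0" --pt "-60 0 -200 0 0 0" --pt "-60 0 -200 0 0 0"

```text
t: 8.78
position: [0.3797, -0.1518, 0.2366]
orientation: [0.001, 0.997, -0.08, 0.002]
contact_force: [-0.1, -0.1, -0.3]
gripper_width: 0.0873
grip_force: 0.0
```

```bash
python3 - <<'E'
from h import *
im,(K,T)=cap("w3")
print(r.observe()["position"])
for n,(a,b,z) in dict(red=(0,5,.007),teal=(82,97,.007),blue=(100,125,.087),orange=(6,18,.087)).items():
    for A,ctr,bx,m in blobs(im,a,b,amin=150): print(n,A,ctr,bx,np.round(back(ctr,z,K,T)[0],3), np.round(back([bx[0]+bx[2]/2,bx[1]+bx[3]/2],z,K,T)[0],3))
E
```

```text
[ 0.37929891 -0.151585    0.23462024]
red 1056 [318.2, 157.9] [286, 128, 69, 71] [ 0.444 -0.16   0.007] [ 0.437 -0.162  0.007]
teal 3889 [58.1, 163.7] [23, 129, 71, 71] [0.485 0.135 0.007] [0.484 0.135 0.007]
blue 2467 [320.9, 166.0] [293, 138, 56, 57] [ 0.437 -0.162  0.087] [ 0.436 -0.162  0.087]
orange 3300 [525.2, 116.2] [489, 85, 71, 63] [ 0.45  -0.347  0.087] [ 0.45  -0.347  0.087]
```

View pics/w3.png

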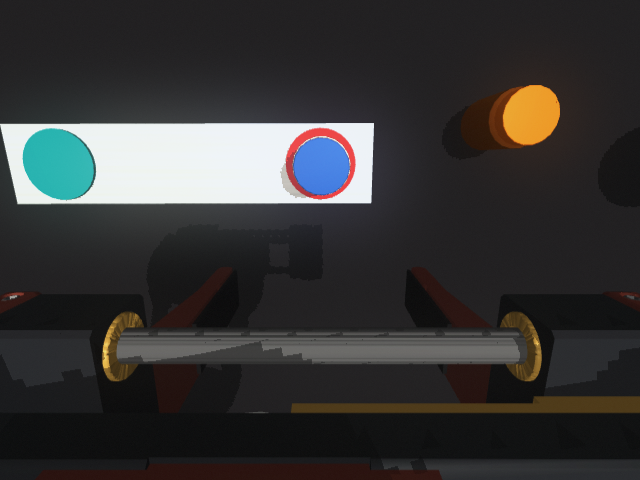

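White jar cap at (321,166) is centred in the red pad to about 1 mm. Teal pad is at (59,164), amber cap at (531,115).

```bash
python3 - <<'E'
from h import *
K,T=cam("wrist");g=back([531,115],.087,K,T)[0];print(g)
go(g[0],g[1],.028,-.16);print(r.observe()["position"])
E
```

```text
[ 0.4498127  -0.35046429  0.087     ]
go [101.0, 185.0, 207.0] [0.0, -0.001, -0.0] rows 4.7
[ 0.37929891 -0.151585    0.23462024]
```

>>> drive_tool --pt "35 62 0 0 0 0" --pt "70 125 0 0 0 0" --pt "101 185 20 0 0 0" --pt "101 185 60 0 0 0" --pt "101 185 110 0 0 0" --pt "101 185 150 0 0 0" --pt "101 185 185 0 0 0" --pt "101 185 207 0 0 0" --pt "101 185 207 0 0 0" --pt "101 185 207 0 0 0"

```text
t: 10.07
position: [0.4492, -0.3501, 0.0276]
orientation: [-0.0, 0.997, -0.08, -0.0]
contact_force: [0.4, -0.0, 0.3]
gripper_width: 0.0868
grip_force: 0.0
```

>>> drive_tool --pt "0 0 0 0 0 0" --pt "0 0 0 0 0 0" --pt "0 0 0 0 0 0" --pt "0 0 0 0 0 0" --pt "0 0 0 0 0 0" --pt "0 0 0 0 0 0" --hand 40

```text
t: 10.82
position: [0.4494, -0.3504, 0.0281]
orientation: [0.0, 0.997, -0.08, 0.0]
contact_force: [-0.3, -0.1, 2.9]
gripper_width: 0.0558
grip_force: 25.0
```

>>> drive_tool --pt "0 0 -20 0 0 0" --pt "0 0 -60 0 0 0" --pt "0 0 -110 0 0 0" --pt "0 0 -150 0 0 0" --pt "0 0 -150 0 0 0"

```text
t: 11.45
position: [0.4506, -0.3512, 0.1827]
orientation: [0.002, 0.997, -0.08, 0.003]
contact_force: [0.6, -0.0, -3.1]
gripper_width: 0.0557
grip_force: 25.0
```

```bash
python3 - <<'E'
from h import *
capture("side")
print(r.observe()["position"],r.observe()["gripper_width"])
go(.4845,.135,.178,-.16);go(.4845,.135,.036,-.16)
E
```

```text
[ 0.44975533 -0.35056611  0.17932903] 0.05532145533311948
go [-43.0, -485.0, 0.0] [0.002, -0.003, -0.0] rows 7.8
go [-44.0, -485.0, 142.0] [0.002, -0.003, -0.0] rows 8.1
```

>>> drive_tool --pt "-5 -50 0 0 0 0" --pt "-10 -110 0 0 0 0" --pt "-15 -170 0 0 0 0" --pt "-21 -230 0 0 0 0" --pt "-26 -290 0 0 0 0" --pt "-31 -350 0 0 0 0" --pt "-37 -410 0 0 0 0" --pt "-43 -460 0 0 0 0" --pt "-43 -485 0 0 0 0" --pt "-43 -485 30 0 0 0" --pt "-43 -485 75 0 0 0" --pt "-43 -485 110 0 0 0" --pt "-43 -485 130 0 0 0" --pt "-43 -485 139 0 0 0" --pt "-43 -485 143 0 0 0" --pt "-43 -485 143 0 0 0" --pt "-43 -485 143 0 0 0"

```text
t: 13.62
position: [0.485, 0.1356, 0.0357]
orientation: [-0.0, 0.997, -0.08, 0.001]
contact_force: [-0.3, 0.8, -3.1]
gripper_width: 0.0554
grip_force: 25.0
```

>>> drive_tool --pt "0 0 0 0 0 0" --pt "0 0 0 0 0 0" --pt "0 0 0 0 0 0" --pt "0 0 0 0 0 0" --hand 87

```text
t: 14.12
position: [0.4843, 0.1354, 0.0348]
orientation: [-0.0, 0.997, -0.08, 0.0]
contact_force: [-0.2, 1.3, -1.1]
gripper_width: 0.0862
grip_force: 0.0
```

>>> drive_tool --pt "0 0 -30 0 0 0" --pt "0 0 -80 0 0 0" --pt "0 -50 -120 0 0 0" --pt "0 -100 -170 0 0 0" --pt "0 -150 -210 0 0 0" --pt "0 -150 -210 0 0 0" --pt "0 -150 -210 0 0 0"

```text
t: 15.0
position: [0.5081, 0.2835, 0.244]
orientation: [0.0, 0.997, -0.08, -0.0]
contact_force: [-0.0, -0.1, -0.8]
gripper_width: 0.0871
grip_force: 0.0
```

```bash
python3 - <<'E'
from h import *
im,(K,T)=cap("w4")
print(r.observe()["position"])
for n,(a,b,z) in dict(red=(0,5,.007),teal=(82,97,.007),blue=(100,125,.087),orange=(6,18,.087),yellow=(24,34,.024)).items():
    for A,ctr,bx,m in blobs(im,a,b,amin=150): print(n,A,ctr,bx,np.round(back(ctr,z,K,T)[0],3), np.round(back([bx[0]+bx[2]/2,bx[1]+bx[3]/2],z,K,T)[0],3))
for n in ("riser","dish"):
    for d in models.regions_of(n,"wrist"): print(n,round(d["score"],2),d["box"])
E
```

```text
[0.50790296 0.2826153  0.24305523]
teal 1065 [431.7, 208.3] [412, 180, 61, 64] [0.492 0.15  0.007] [0.485 0.137 0.007]
blue 707 [583.8, 10.1] [562, 0, 49, 23] [0.656 0.034 0.087] [0.655 0.032 0.087]
orange 2637 [473.2, 222.9] [443, 195, 62, 56] [0.487 0.135 0.087] [0.487 0.135 0.087]
yellow 1749 [274.4, 286.5] [251, 264, 49, 46] [0.429 0.353 0.024] [0.428 0.352 0.024]
riser 0.95 [211.8, 117.8, 277.9, 179.7]
dish 0.82 [246.5, 259.4, 301.5, 308.7]
dish 0.81 [284.1, 365.0, 327.7, 378.4]
```

View pics/w4.png

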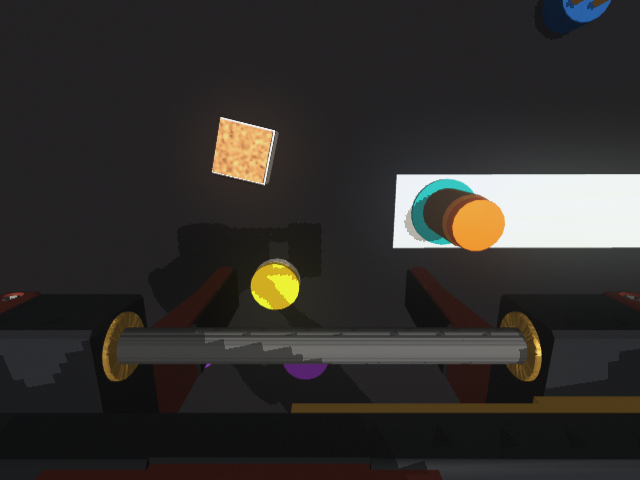

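Amber jar's cap (478,225) lies over the teal pad. The riser's cork is at (243,150), slightly turned; yellow dish is at (275,286).

```bash
python3 - <<'E'
from h import *
im=cv2.imread("pics/w4.png");K,T=cam("wrist")
hsv=cv2.cvtColor(im,cv2.COLOR_BGR2HSV);m=cv2.inRange(hsv,(5,50,100),(25,255,255));m[:,:200]=0;m[:,290:]=0;m[:100]=0;m[200:]=0
m=cv2.morphologyEx(m,cv2.MORPH_CLOSE,np.ones((5,5)))
c=max(cv2.findContours(m,0,2)[0],key=cv2.contourArea)[:,0]
P=back(c,.035,K,T)[:,:2];rc=cv2.minAreaRect((P*1000).astype(np.float32));print(rc,cv2.boxPoints(rc))
print("cap",back([478,225],.087,K,T))
s=r.observe();print(s["joints"])
E
```

```text
((590.2298583984375, 353.77740478515625), (56.93623352050781, 57.20711135864258), 67.35760498046875) [[552.87134 338.5152 ]
 [605.6692  316.4917 ]
 [627.5884  369.0396 ]
 [574.7905  391.0631 ]]
cap [[0.48363936 0.12975479 0.087     ]]
[ 4.48663715e-01  4.71449452e-02  1.24103549e+00 -4.10409271e-04
  1.85647914e+00  2.18095617e+00]
```

```bash
python3 -c "
from h import *
go(.590,.354,.12,1.176);go(.590,.354,.005,1.176);print(r.observe()['position'])"
```

```text
go [70.0, -85.0, 122.0] [0.0, 0.003, -1.338] rows 7.2
go [70.0, -85.0, 237.0] [0.0, 0.003, -1.338] rows 7.2
[0.50777667 0.28202979 0.24273594]
```

>>> drive_tool --pt "10 -12 0 0 0 -0.18" --pt "20 -25 10 0 0 -0.36" --pt "30 -37 30 0 0 -0.54" --pt "40 -50 50 0 0 -0.72" --pt "50 -62 70 0 0 -0.9" --pt "60 -74 90 0 0 -1.08" --pt "70 -85 110 0 0 -1.26" --pt "70 -85 130 0 0 -1.338" --pt "70 -85 160 0 0 -1.338" --pt "70 -85 195 0 0 -1.338" --pt "70 -85 225 0 0 -1.338" --pt "70 -85 238 0 0 -1.338" --pt "70 -85 238 0 0 -1.338" --pt "70 -85 238 0 0 -1.338"

```text
t: 16.9
position: [0.5916, 0.3563, 0.0084]
orientation: [0.0, 0.832, 0.555, 0.001]
contact_force: [-0.1, -0.3, 0.8]
gripper_width: 0.0874
grip_force: 0.0
```

>>> drive_tool --pt "0 0 0 0 0 0" --pt "0 0 0 0 0 0" --pt "0 0 0 0 0 0" --pt "0 0 0 0 0 0" --pt "0 0 0 0 0 0" --pt "0 0 0 0 0 0" --hand 45

```text
t: 17.65
position: [0.591, 0.3564, 0.0071]
orientation: [0.0, 0.832, 0.555, 0.0]
contact_force: [-1.0, -0.0, 1.6]
gripper_width: 0.0604
grip_force: 25.0
```

>>> drive_tool --pt "0 0 -20 0 0 0" --pt "0 0 -70 0 0 0" --pt "0 0 -120 0 0 0" --pt "0 0 -170 0 0 0" --pt "0 0 -170 0 0 0" --pt "0 0 -170 0 0 0" --pt "0 0 -170 0 0 0"

```text
t: 18.52
position: [0.5899, 0.3557, 0.1734]
orientation: [-0.0, 0.832, 0.555, -0.003]
contact_force: [-0.1, 0.4, -2.8]
gripper_width: 0.06
grip_force: 25.0
```

```bash
python3 - <<'E'
from h import *
cap("w5");print(r.observe()["position"])
yaw=-.159+np.pi/2
go(.461,-.0135,.177,yaw);go(.461,-.0135,.011,yaw)
E
```

```text
[0.58995517 0.35580443 0.17355047]
go [-391.0, 22.0, -2.0] [-0.003, 0.003, -0.234] rows 6.3
go [-390.0, 23.0, 164.0] [-0.003, 0.003, -0.234] rows 6.8
```

View pics/w5.png

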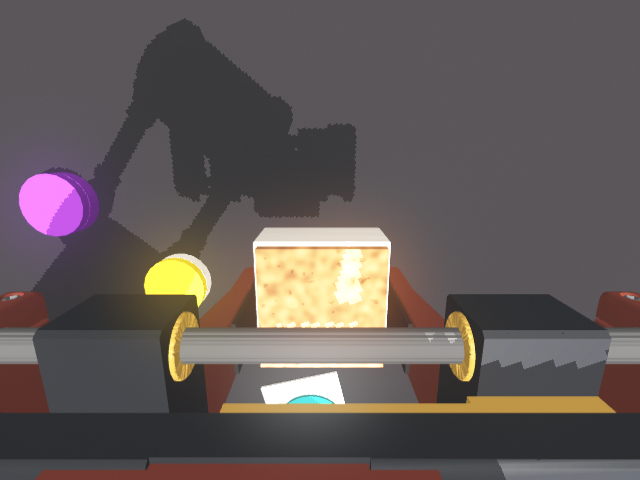

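>>> drive_tool --pt "-45 2 0 0 0 -0.03" --pt "-100 5 0 0 0 -0.06" --pt "-160 9 0 0 0 -0.09" --pt "-220 12 0 0 0 -0.12" --pt "-280 16 0 0 0 -0.16" --pt "-335 19 0 0 0 -0.2" --pt "-375 22 0 0 0 -0.234" --pt "-391 22 10 0 0 -0.234" --pt "-391 22 50 0 0 -0.234" --pt "-391 22 95 0 0 -0.234" --pt "-391 22 135 0 0 -0.234" --pt "-391 22 155 0 0 -0.234" --pt "-391 22 162 0 0 -0.234" --pt "-391 22 165 0 0 -0.234" --pt "-391 22 165 0 0 -0.234" --pt "-391 22 165 0 0 -0.234"

```text
t: 20.58
position: [0.4621, -0.0134, 0.0127]
orientation: [0.001, 0.761, 0.649, 0.001]
contact_force: [0.1, -0.1, -3.1]
gripper_width: 0.0595
grip_force: 25.0
```

>>> drive_tool --pt "0 0 0 0 0 0" --pt "0 0 0 0 0 0" --pt "0 0 0 0 0 0" --pt "0 0 0 0 0 0" --hand 87

```text
t: 21.08
position: [0.4615, -0.0134, 0.0118]
orientation: [0.0, 0.761, 0.649, 0.0]
contact_force: [0.7, 0.3, 0.5]
gripper_width: 0.0871
grip_force: 0.0
```

```bash
python3 - <<'E'
from h import *
print(r.observe()["position"])
go(.461,-.0135,.25,1.412);go(.60,-.06,.25,-.16)
E
```

```text
[ 0.46146953 -0.01338919  0.01178796]
go [-0.0, -0.0, -238.0] [0.0, -0.0, -0.0] rows 3.8
go [-24.0, 144.0, -238.0] [0.0, -0.0, 1.572] rows 8.4
```

>>> drive_tool --pt "0 0 -30 0 0 0" --pt "0 0 -80 0 0 0" --pt "0 0 -130 0 0 0" --pt "-4 20 -180 0 0 0.18" --pt "-8 40 -220 0 0 0.36" --pt "-12 60 -238 0 0 0.54" --pt "-16 80 -238 0 0 0.72" --pt "-20 100 -238 0 0 0.9" --pt "-22 120 -238 0 0 1.08" --pt "-24 144 -238 0 0 1.26" --pt "-24 144 -238 0 0 1.44" --pt "-24 144 -238 0 0 1.572" --pt "-24 144 -238 0 0 1.572" --pt "-24 144 -238 0 0 1.572" --pt "-24 144 -238 0 0 1.572"

```text
t: 22.95
position: [0.5997, -0.0598, 0.2497]
orientation: [-0.0, 0.997, -0.079, 0.0]
contact_force: [1.0, -0.3, -0.5]
gripper_width: 0.087
grip_force: 0.0
```

```bash
python3 - <<'E'
from h import *
im,(K,T)=cap("w6")
print(r.observe()["position"])
for n,(a,b,z) in dict(blue=(100,125,.032)).items():
    for A,ctr,bx,m in blobs(im,a,b,amin=150): print(n,A,ctr,bx,np.round(back(ctr,z,K,T)[0],3), np.round(back([bx[0]+bx[2]/2,bx[1]+bx[3]/2],z,K,T)[0],3))
for n in ("holder","riser","tub"):
  for d in models.place_of(n,"wrist"): print(n,round(d["score"],2),d["pixel"],np.round(back(d["pixel"][::-1],0,K,T)[0],3))
E
```

```text
[ 0.59972203 -0.05983955  0.24970836]
blue 1457 [264.0, 147.6] [241, 125, 47, 47] [ 0.684 -0.011  0.032] [ 0.683 -0.011  0.032]
blue 309 [430.2, 370.5] [416, 364, 30, 15] [ 0.374 -0.169  0.032] [ 0.373 -0.17   0.032]
holder 0.56 [145.3, 268.0] [ 0.687 -0.011  0.   ]
riser 0.63 [316.8, 303.5] [ 0.46  -0.014  0.   ]
tub 0.89 [47.4, 417.4] [ 0.764 -0.195  0.   ]
```

View pics/w6.png

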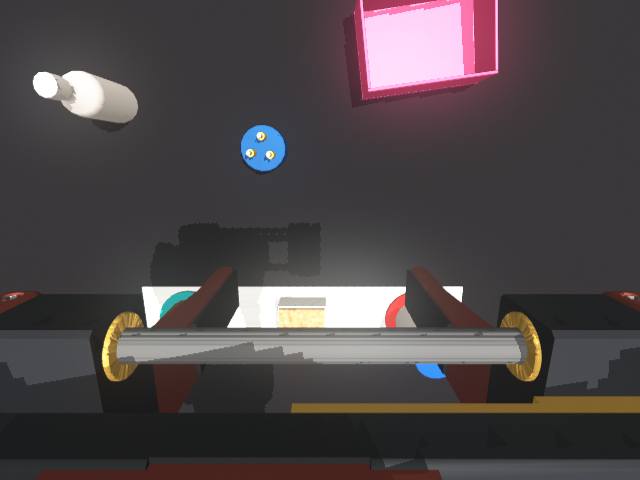

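Holder disc is at (264,148), with clear space to the bottle and tub. The riser at (303,312) is square and central between the pads.

```bash
python3 -c "
from h import *
go(.684,-.011,.006,-.16);print(.684-.546)"
```

```text
go [75.0, -62.0, 244.0] [0.0, -0.0, 0.0] rows 4.2
0.138
```

>>> drive_tool --pt "25 -20 40 0 0 0" --pt "60 -50 80 0 0 0" --pt "75 -62 120 0 0 0" --pt "75 -62 165 0 0 0" --pt "75 -62 205 0 0 0" --pt "75 -62 235 0 0 0" --pt "75 -62 243 0 0 0" --pt "75 -62 243 0 0 0" --pt "75 -62 243 0 0 0"

```text
t: 24.28
position: [0.6849, -0.0107, 0.009]
orientation: [-0.0, 0.997, -0.08, 0.002]
contact_force: [-0.2, -0.1, 0.1]
gripper_width: 0.0871
grip_force: 0.0
```

>>> drive_tool --pt "0 0 0 0 0 0" --pt "0 0 0 0 0 0" --pt "0 0 0 0 0 0" --pt "0 0 0 0 0 0" --pt "0 0 0 0 0 0" --pt "0 0 0 0 0 0" --hand 35

```text
t: 25.02
position: [0.6838, -0.0103, 0.0068]
orientation: [-0.0, 0.997, -0.08, 0.0]
contact_force: [0.7, 1.4, 0.6]
gripper_width: 0.0495
grip_force: 25.0
```

>>> drive_tool --pt "0 0 -20 0 0 0" --pt "0 0 -60 0 0 0" --pt "0 0 -100 0 0 0" --pt "-30 50 -100 0 0 0" --pt "-60 100 -100 0 0 0" --pt "-90 150 -100 0 0 0" --pt "-109 188 -100 0 0 0" --pt "-109 188 -100 0 0 0" --pt "-109 188 -60 0 0 0" --pt "-109 188 -25 0 0 0" --pt "-109 188 -8 0 0 0" --pt "-109 188 -2 0 0 0" --pt "-109 188 -1 0 0 0" --pt "-109 188 -1 0 0 0" --pt "-109 188 -1 0 0 0"

```text
t: 26.9
position: [0.5468, -0.1791, 0.0089]
orientation: [0.0, 0.997, -0.08, 0.001]
contact_force: [-0.3, -0.3, -1.9]
gripper_width: 0.0495
grip_force: 25.0
```

>>> drive_tool --pt "0 0 1 0 0 0" --pt "0 0 1 0 0 0" --pt "0 0 1 0 0 0" --pt "0 0 1 0 0 0" --pt "0 0 1 0 0 0" --hand 87

```text
t: 27.52
position: [0.5461, -0.1788, 0.0067]
orientation: [0.0, 0.997, -0.08, 0.0]
contact_force: [0.4, 0.4, -0.8]
gripper_width: 0.0868
grip_force: 0.0
```

>>> drive_tool --pt "0 0 -25 0 0 0" --pt "0 0 -75 0 0 0" --pt "0 0 -130 0 0 0" --pt "0 0 -185 0 0 0" --pt "-40 -30 -220 0 0 0" --pt "-90 -60 -240 0 0 0" --pt "-140 -80 -240 0 0 0" --pt "-150 -80 -240 0 0 0" --pt "-150 -80 -240 0 0 0" --pt "-150 -80 -240 0 0 0"

```text
t: 28.78
position: [0.4114, -0.0765, 0.2461]
orientation: [-0.0, 0.997, -0.08, -0.0]
contact_force: [0.6, -1.1, 0.6]
gripper_width: 0.0868
grip_force: 0.0
```

```bash
python3 - <<'E'
from h import *
im,(K,T)=cap("w7")
print(r.observe()["position"])
for n,(a,b,z) in dict(red=(0,5,.007),teal=(82,97,.007),blue=(100,125,.087),orange=(6,18,.087)).items():
    for A,ctr,bx,m in blobs(im,a,b,amin=150):
        print(n,A,ctr,bx,np.round(back(ctr,z,K,T)[0],3), np.round(back([bx[0]+bx[2]/2,bx[1]+bx[3]/2],.032 if n=='blue' else z,K,T)[0],3))
go(.43,.353,.22,1.2)
E
```

```text
[ 0.41146388 -0.07649784  0.24596342]
red 1084 [374.0, 173.2] [354, 146, 61, 67] [ 0.447 -0.146  0.007] [ 0.438 -0.158  0.007]
teal 1130 [147.5, 179.1] [110, 146, 59, 68] [0.483 0.12  0.007] [0.483 0.13  0.007]
blue 1567 [397.8, 72.8] [375, 46, 48, 53] [ 0.536 -0.166  0.087] [ 0.546 -0.181  0.032]
blue 2242 [405.9, 186.0] [380, 160, 53, 53] [ 0.436 -0.164  0.087] [ 0.428 -0.177  0.032]
orange 3187 [91.8, 183.6] [57, 156, 70, 57] [0.486 0.132 0.087] [0.485 0.132 0.087]
go [-50.0, -427.0, 26.0] [-0.001, 0.001, -1.361] rows 7.3
```

View pics/w7.png

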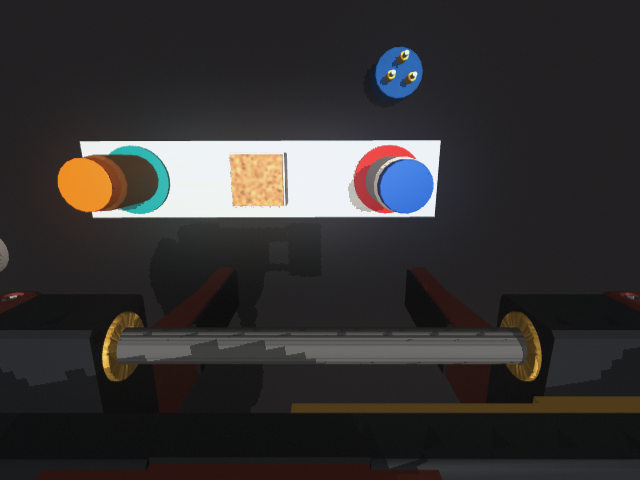

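The holder at (399,72) stands straight behind the white jar, and the riser (257,180) is square and mid-strip.

>>> drive_tool --pt "-6 -55 0 0 0 -0.17" --pt "-13 -110 0 0 0 -0.34" --pt "-20 -165 0 0 0 -0.51" --pt "-26 -220 5 0 0 -0.68" --pt "-33 -275 10 0 0 -0.85" --pt "-40 -330 15 0 0 -1.02" --pt "-46 -385 20 0 0 -1.2" --pt "-50 -427 26 0 0 -1.361" --pt "-50 -427 26 0 0 -1.361" --pt "-50 -427 26 0 0 -1.361" --pt "-50 -427 26 0 0 -1.361"

```text
t: 30.2
position: [0.4301, 0.3526, 0.221]
orientation: [0.0, 0.826, 0.564, 0.0]
contact_force: [0.1, 0.7, 0.5]
gripper_width: 0.0871
grip_force: 0.0
```

```bash
python3 - <<'E'
from h import *
im,(K,T)=cap("w8")
print(r.observe()["position"])
for n,(a,b,z) in dict(yellow=(22,34,.024),purple=(130,160,.024)).items():
    for A,ctr,bx,m in blobs(im,a,b,amin=150):
        print(n,A,ctr,bx,np.round(back(ctr,z,K,T)[0],3), np.round(back([bx[0]+bx[2]/2,bx[1]+bx[3]/2],z,K,T)[0],3))
o=cv2.imread("pics/w7.png");h=cv2.cvtColor(o,cv2.COLOR_BGR2HSV);m=cv2.inRange(h,(5,40,100),(25,255,255))[140:215,220:300]
M=cv2.moments(m,True);ctr=[220+M["m10"]/M["m00"],140+M["m01"]/M["m00"]]
q=dict(position=np.array([.41146,-.0765,.24596]),orientation=[0,.99684,-.0795,0]);print("riser",back(ctr,.038,*cam("wrist",q)))
E
```

```text
[0.43008252 0.35257287 0.22116334]
purple 151 [243.5, 135.6] [227, 111, 23, 53] [0.387 0.461 0.024] [0.381 0.461 0.024]
riser [[ 0.46185334 -0.01324286  0.038     ]]
```

View pics/w8.png

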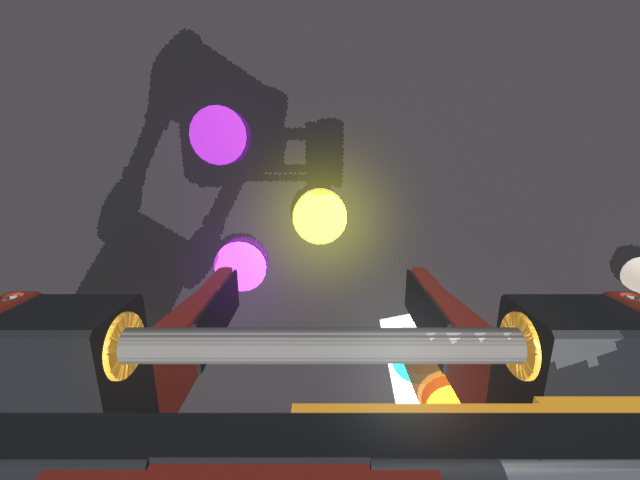

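Yellow dish lid is at (320,216); the purple ones at (241,266) and (218,135) leave room for the left finger.

```bash
python3 - <<'E'
from h import *
K,T=cam("wrist");g=back([320,216],.024,K,T)[0];print(g)
go(g[0],g[1],.005,1.2)
E
```

```text
[0.42968464 0.35401817 0.024     ]
go [1.0, -1.0, 216.0] [0.001, -0.001, -0.002] rows 3.5
```

>>> drive_tool --pt "1 -1 50 0 0 0" --pt "1 -1 100 0 0 0" --pt "1 -1 145 0 0 0" --pt "1 -1 185 0 0 0" --pt "1 -1 208 0 0 0" --pt "1 -1 215 0 0 0" --pt "1 -1 215 0 0 0" --pt "1 -1 215 0 0 0"

```text
t: 31.25
position: [0.4299, 0.3553, 0.0075]
orientation: [-0.0, 0.825, 0.565, 0.001]
contact_force: [-0.1, 1.2, 0.0]
gripper_width: 0.0867
grip_force: 0.0
```

>>> drive_tool --pt "0 0 0 0 0 0" --pt "0 0 0 0 0 0" --pt "0 0 0 0 0 0" --pt "0 0 0 0 0 0" --pt "0 0 0 0 0 0" --hand 45 --newtons 15

```text
t: 31.88
position: [0.429, 0.355, 0.0059]
orientation: [-0.0, 0.825, 0.565, 0.0]
contact_force: [-0.1, -0.8, 0.9]
gripper_width: 0.0597
grip_force: 15.0
```

>>> drive_tool --pt "0 0 -20 0 0 0" --pt "0 0 -70 0 0 0" --pt "0 0 -120 0 0 0" --pt "0 0 -170 0 0 0" --pt "0 0 -170 0 0 0" --pt "0 0 -170 0 0 0" --pt "0 0 -170 0 0 0"

```text
t: 32.75
position: [0.4283, 0.3544, 0.1737]
orientation: [0.0, 0.825, 0.565, -0.002]
contact_force: [0.1, -0.6, -1.0]
gripper_width: 0.0596
grip_force: 15.0
```

```bash
python3 - <<'E'
from h import *
cap("w9");print(r.observe()["position"])
go(.4617,-.0133,.176,-.159+np.pi/2);go(.4617,-.0133,.044,-.159+np.pi/2)
E
```

```text
[0.42829851 0.35439219 0.17363957]
go [-331.0, 164.0, -2.0] [-0.002, 0.003, -0.211] rows 5.9
go [-330.0, 164.0, 130.0] [-0.002, 0.003, -0.211] rows 6.3
```

View pics/w9.png

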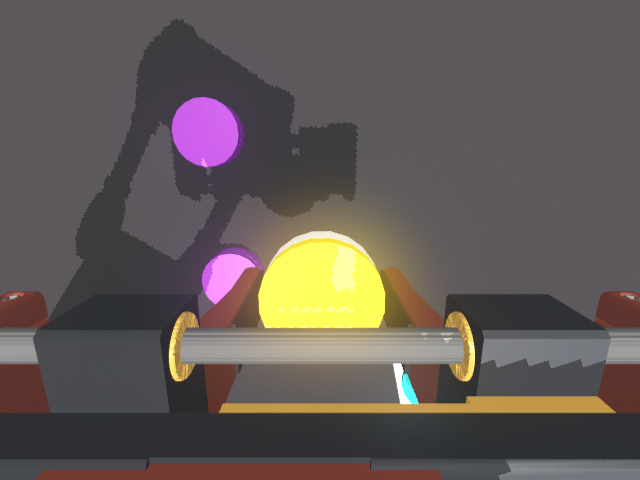

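>>> drive_tool --pt "-45 22 0 0 0 -0.03" --pt "-95 47 0 0 0 -0.06" --pt "-150 74 0 0 0 -0.09" --pt "-205 102 0 0 0 -0.12" --pt "-260 129 0 0 0 -0.16" --pt "-310 154 0 0 0 -0.2" --pt "-331 164 0 0 0 -0.211" --pt "-331 164 20 0 0 -0.211" --pt "-331 164 60 0 0 -0.211" --pt "-331 164 95 0 0 -0.211" --pt "-331 164 117 0 0 -0.211" --pt "-331 164 127 0 0 -0.211" --pt "-331 164 131 0 0 -0.211" --pt "-331 164 131 0 0 -0.211" --pt "-331 164 131 0 0 -0.211" --pt "-331 164 131 0 0 -0.211"

```text
t: 34.8
position: [0.4626, -0.0131, 0.0453]
orientation: [0.0, 0.761, 0.649, 0.0]
contact_force: [0.3, 0.1, -0.7]
gripper_width: 0.0598
grip_force: 15.0
```

```bash
python3 -c "
from h import *
go(.4617,-.0133,.044,-.159+np.pi/2);print(r.observe()['position'],r.observe()['contact_force'])"
```

```text
go [-0.0, -1.0, 1.0] [0.001, -0.0, -0.0] rows 0.0
[ 0.46261971 -0.01310684  0.04527072] [ 0.30731571  0.12437722 -0.71744096]
```

>>> drive_tool --pt "0 -1 1 0 0 0" --pt "0 -1 1 0 0 0" --pt "0 -1 1 0 0 0"

```text
t: 35.17
position: [0.4613, -0.0129, 0.0439]
orientation: [0.0, 0.761, 0.649, 0.0]
contact_force: [-0.3, 0.0, -0.1]
gripper_width: 0.0595
grip_force: 15.0
```

>>> drive_tool --pt "0 0 0 0 0 0" --pt "0 0 0 0 0 0" --pt "0 0 0 0 0 0" --pt "0 0 0 0 0 0" --pt "0 0 0 0 0 0" --hand 87

```text
t: 35.8
position: [0.4612, -0.0128, 0.0436]
orientation: [-0.0, 0.761, 0.649, -0.0]
contact_force: [0.3, 0.4, 0.0]
gripper_width: 0.0872
grip_force: 0.0
```

>>> drive_tool --pt "0 0 -20 0 0 0" --pt "0 0 -60 0 0 0" --pt "0 0 -110 0 0 0" --pt "0 0 -160 0 0 0" --pt "0 60 -210 0 0 0" --pt "0 80 -210 0 0 0" --pt "0 80 -210 0 0 0" --pt "0 80 -210 0 0 0"

```text
t: 36.8
position: [0.5395, -0.0254, 0.2528]
orientation: [-0.001, 0.761, 0.649, -0.001]
contact_force: [-0.5, 0.0, -0.2]
gripper_width: 0.0872
grip_force: 0.0
```

```bash
python3 - <<'E'
from h import *
print(r.observe()["position"])
im,(K,T)=cap("w10")
s=capture("scene")[190:310,120:460];cv2.imwrite("pics/s10.png",cv2.resize(s[:,:,::-1],None,fx=2.3,fy=2.3))
for A,ctr,bx,m in blobs(im,22,36,smin=120,amin=100): print(A,ctr,bx,back(ctr,.062,K,T))
E
```

```text
[ 0.53948576 -0.02542724  0.25277238]
1971 [244.9, 216.5] [221, 192, 56, 54] [[ 0.45848192 -0.01091703  0.062     ]]
```

View pics/w10.png

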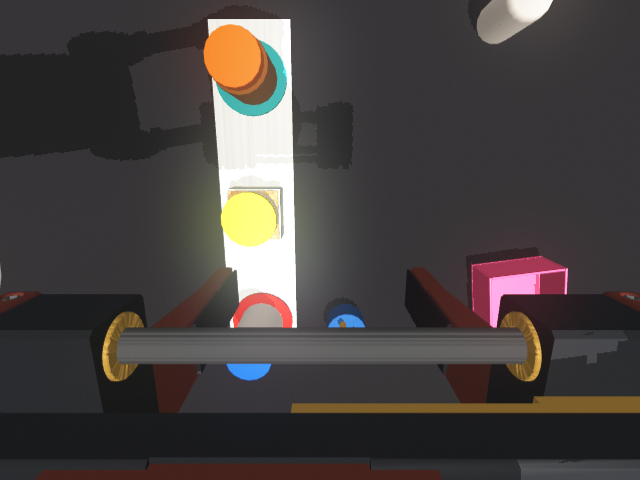

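View pics/s10.png

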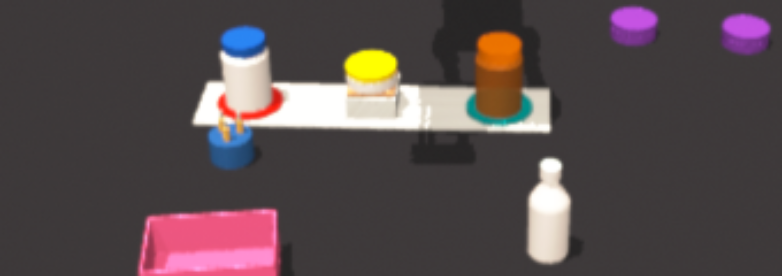

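The wrist view has the dish lid at (249,219), centred on the riser. In the enlarged scene crop both jars are on their pads, the holder is behind the white jar, and nothing is tipped.

```bash
python3 -c "
from bench import r
print(r.finish_job())"
```

```text
the job is handed in; nothing more can be done
None
```

The bench is set out as asked and the job is handed in: all five things went down in order, and my last camera check showed them upright and within tolerance. The hand-in returned no verdict.

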